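# Pack the bartender's tool tray

### The arm

A 6-joint arm with a two-finger parallel gripper is mounted at the origin on a cart in front of the work surface, level with it; the furniture and walls round the work are solid. World frame = base frame: x ahead of the robot, y to its left, z up, the work surface at z = 0. Lengths are in m, angles in rad, forces in N, time in s.
With the tool pointing down it reaches from about 0.375 to 0.9 m from the base axis. Payload 3.1 kg.
Tool frame: the origin (TCP) lies midway between the tips of the shut fingers; the grasp point (between the pads) lies 19 mm behind it; z points along the fingers, y is the line along which they close (so a half turn about z gives the same grasp; the last joint's range is limited). The gripper opens to 87 mm and grips with 3 to 60 N. Pads are 19 mm wide; open, the fingers measure 117 mm over their backs; the gripper's body (75 mm by 190 mm) begins 51 mm behind the grasp point.
Start: joints at [-1.413, 0.527, 1.433, -0, 1.181, -0.178], TCP at [0.206, -0.59, 0.223] pointing down, gripper open.
Joint ranges: [-3.08, 3.08], [-0.75, 2.2], [0.22, 2.44], [-1.43, 4.57], [0, 2.65], [-2.85, 2.85]. Speed limits (rad/s): [2.79, 2.79, 3.14, 3.14, 3.14, 3.14].

### API

Orientations are given as a unit quaternion [x, y, z, w].
In Python, from rig import get_obs, cams, job gives the robot as it stands.
- The arm moves only by the tool servo_tool, never from a script. Its argument "moves" is text: rows parted by semicolons, each of 5 numbers parted by spaces: the shift along the tool's x, y, z in m, then the turn about the tool's z in degrees, then the finger opening in m, from 0 to 0.087. In form: dx dy dz spin claw; .... A call has 1 to 10 rows; each row is the pose to reach, as a shift and turn from the pose commanded when the call began, along the tool's axes at that moment; what a row does not reach only later rows make up. A row lasts 1/12 s, in which the tool goes at most 41.7 mm and 7.16 degrees, less where a joint would pass 70% of its speed; a pose out of reach is approached as far as the arm can. A call with a gripper value outside its range is refused whole. The fingers move at their own pace and stop on an object; "grip_force" is the grip in N (left out, the last holds). Time passes only in rows, so rows that repeat a pose let the fingers close. It gives the time, the measured TCP pose, the force, the opening and the grip force at its end, in the units of the state.
- get_obs(): the state, without advancing time (a new reading comes with each control period).
- cams.camera(name): name is "side" or "top" or "wrist"; returns the picture (384x512x3 uint8, blue, green, red); there is no depth.
- cams.camera_model(name): a dict with "fx", "fy", "cx", "cy" (pixels), "R" (3x3) and "t" (3): a world point X has camera coordinates R X + t. Camera axes: x right, y down, z forward; pixel columns grow to the right and rows downward; lengths in m; the calibration is good to about 2 mm. A picture is of the moment at which its call begins: read the wrist's pose just before it. camera_model takes no time and is no camera call; for the wrist camera it gives the pose at the moment of the call.
- job.hand_in(): hands the job in; it is judged then, once.
The state is a dict: "time": time; "q": joint angles; "joint_velocities": joint speeds; "joint_torque": joint torques, N m; "position": TCP position; "tool_rot": TCP orientation; "ft_force": force on the tool from outside, world axes, zero at the start; "moment": the same for the moment, N m; "grip_width": finger opening in m; "grip_force": force on a finger pad.
Only numpy, scipy, OpenCV 4.12 (cv2) and the standard library are available. Lean on these libraries where they do the work, as an engineer would, in place of code of your own. Each camera call takes 0.05 s, during which the arm holds its last target. There are 200 camera calls.

### The job

Pack the wooden tool tray for the evening: lay the corkscrew and the bottle opener down in the beds cut to their shapes, and stand the steel jigger and the small beaker upright in their round wells, the jigger in the narrower one and the beaker in the wider one, each fully down in its place. The pepper mill and the water tumbler do not belong in the tray: leave them standing where they are.

Things in the scene. Friction and masses are not known exactly. Their poses are not given: they have to be found in the camera images.
- corkscrew: T corkscrew lying flat, 116 mm long, about 100 g. Origin: underside, mid length, on the screw's line; z up, x along the wooden handle (92 mm long, 22 thick, centre line at y = +47, 11 mm high), steel screw from the handle's middle to its tip at y = -58. Shank 6 mm thick: grip across the handle (closing along y), 25 mm beside the middle. Balance point y = +37.
- bottle_opener: Flat opener lying down, 113 mm long, about 95 g. Origin: underside, mid length; z up, +y from the steel head (38 mm wide, 3 thick, 6 mm up, outer end y = -57) to the grip's end (y = +57). Red grip 19 mm wide, 12 high, from y = -12 to +47. Balance point y = +12: grip there, closing along x.
- jigger: Waisted double-cone steel measure (jigger) standing upright: 76 mm high, foot 43 mm and upper rim 38 mm across; acts as a plain round of that size when gripped. About 80 g. Origin: centre of the underside, z up.
- beaker: Small opaque light-grey beaker, open at the top, upright: 69 mm high, 59 mm across the rim, tapering to 47 mm at the foot. About 110 g; grip it round the body. Origin: centre of the underside, z up.
- pepper_mill: Turned wooden pepper mill with a waist, 112 mm high, 52 mm across. Not part of the tool set: leave it. Origin: centre of the underside, z up.
- tumbler: Clear glass water tumbler, beaker-shaped, 84 mm high, 64 mm across the rim. Not part of the tool set: leave it. Origin: centre of the underside, z up.
- corkscrew_bed: Tray insert 108 x 144 (x, y) x 20 mm with a T-shaped felt-lined recess 7 mm deep (floor 13 mm above the origin): handle trough 39 mm wide along x at y = +47, screw trough 28 mm wide down to y = -66. The corkscrew is home when its origin and axes match these in plan. Origin: centre of its underside, 5 mm above the bar top; z up. In either of the tray's two long bays.
- opener_bed: Tray insert 108 x 144 (x, y) x 20 mm, felt-lined recess 7 mm deep (floor 13 mm above the origin): 56 mm wide for the head, y = -65 to -16, 34 mm wide for the grip, on to y = +65; finger channel 98 mm wide across it, y = 0 to 30. The opener is home when its origin and axes match these in plan. Origin: centre of its underside, 5 mm above the bar top; z up. In either of the tray's two long bays.
- jigger_well: Tray insert 108 x 84 (x, y) x 20 mm with a round felt-lined well at its centre, 56 mm across, 14 mm deep (floor 6 mm above the origin), edge chamfered 2 mm; the jigger's place. Origin: centre of its underside, 5 mm above the bar top; z up. In either of the tray's two short bays.
- beaker_well: Tray insert 108 x 84 (x, y) x 20 mm with a round felt-lined well at its centre, 70 mm across, 14 mm deep (floor 6 mm above the origin), edge chamfered 2 mm; the beaker's place. Origin: centre of its underside, 5 mm above the bar top; z up. In either of the tray's two short bays.
Not all that is in view belongs to the job. Leave any orange look-alike of the pepper_mill alone.

How it is judged:
By the outcome, as a careful person would: the job done as asked, in the order asked, and still so for the second after the job is handed in, with the robot touching nothing.
It also fails if it takes over 118 s, if anything falls off the work surface, if the arm or the gripper's body presses on something with over 40 N, if the wrist force passes 120 N, or if a joint passes its speed limit or range.

## Working session

There is one attempt and no reset: what is moved stays moved. The work goes in short steps, Python scripts to look and compute and a tool call to move; the robot and the scene stay as the last step left them, time stands still between calls to the robot, and variables do not carry over. Pictures are saved under pics/ and viewed, at most 14 in all, crops included, and the job is handed in when it is done.

Besides the shell and the picture viewer there is one more tool, called after "Call:" by a JSON object that holds its "api" and its "payload". servo_tool: Moves the arm, as the interface text tells. Its arguments: {"type":"object","properties":{"moves":{"type":"string"},"grip_force":{"type":"number"}},"required":["moves"]}

```bash
mkdir -p pics; ls; python3 - <<'E'
from rig import get_obs,cams,job
import cv2,numpy as np
o=get_obs();print(o['time'],o['position'],o['tool_rot'],o['grip_width'])
for n in('top','side'):
    cv2.imwrite(f'pics/{n}0.png',cams.camera(n)); m=cams.camera_model(n)
    print(n,m['fx'],m['cx'],m['cy'],np.round(m['R'],3).tolist(),np.round(m['t'],3))
E
```

```text
pics
0.0 [ 0.20586108 -0.58935025  0.22157014] [ 9.85940733e-01  1.67091906e-01  2.21403312e-05 -1.07920769e-03] 0.08675223110620658
top 473.4829955697966 259.4635730223584 186.52237652520193 [[-0.007, -1.0, -0.016], [-0.997, 0.008, -0.074], [0.074, 0.015, -0.997]] [-0.107  0.459  1.392]
side 377.37885143597435 253.63320111139876 195.48660597110694 [[-1.0, -0.0, -0.004], [0.004, 0.564, -0.826], [0.002, -0.826, -0.564]] [0.448 0.081 0.77 ]
```

View pics/top0.png

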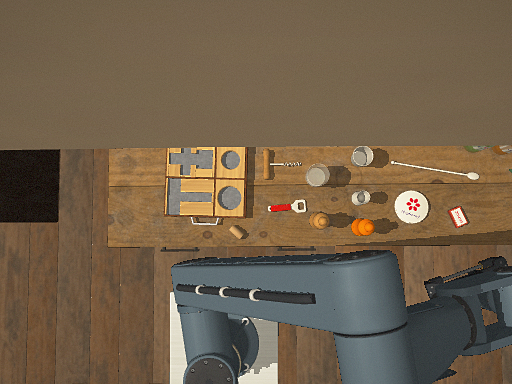

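View pics/side0.png

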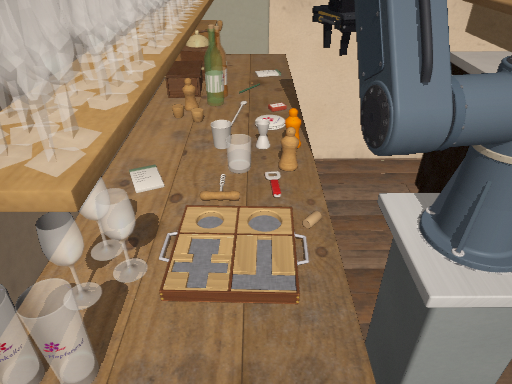

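```bash
cat > h.py <<'E'
from rig import get_obs,cams,job
import cv2,numpy as np
def ray(n,u,v,z,m=None):
    m=m or cams.camera_model(n);R=np.array(m['R']);t=np.array(m['t'])
    d=R.T@np.array([(u-m['cx'])/m['fx'],(v-m['cy'])/m['fy'],1]);c=-R.T@t
    return c+d*(z-c[2])/d[2]
def proj(n,X,m=None):
    m=m or cams.camera_model(n);p=np.array(m['R'])@np.asarray(X)+np.array(m['t'])
    return np.array([m['fx']*p[0]/p[2]+m['cx'],m['fy']*p[1]/p[2]+m['cy']])
E
python3 - <<'E'
from h import *
t=cv2.imread('pics/top0.png');s=cv2.imread('pics/side0.png')
a=cv2.resize(t[142:246,158:258],(384,400),interpolation=3)
b=cv2.resize(t[142:246,254:384],None,fx=3.2,fy=3.2,interpolation=3);b=cv2.resize(b,(416,400))
cv2.imwrite('pics/topc.png',np.hstack([a,b]))
c=cv2.resize(s[80:240,180:330],None,fx=3.75,fy=3.75,interpolation=3);cv2.imwrite('pics/sidec.png',c)
for n in('top','side'):
    m=cams.camera_model(n);print(n,-np.array(m['R']).T@m['t'])
E
```

```text
top [ 0.35419811 -0.13239069  1.42036846]
side [0.4459722  0.58996321 0.50324505]
```

View pics/topc.png

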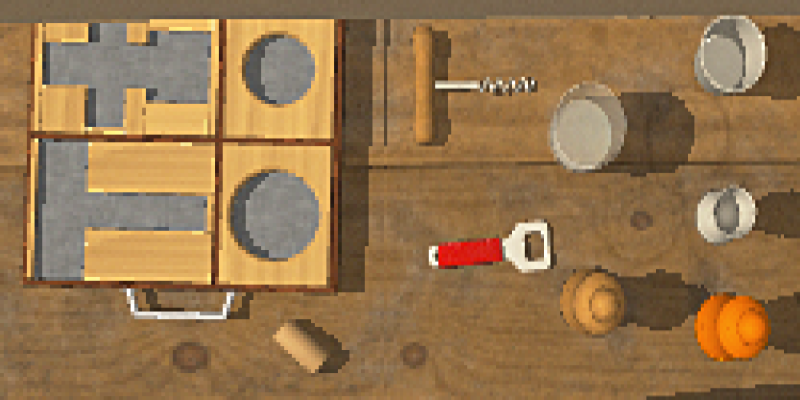

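View pics/sidec.png

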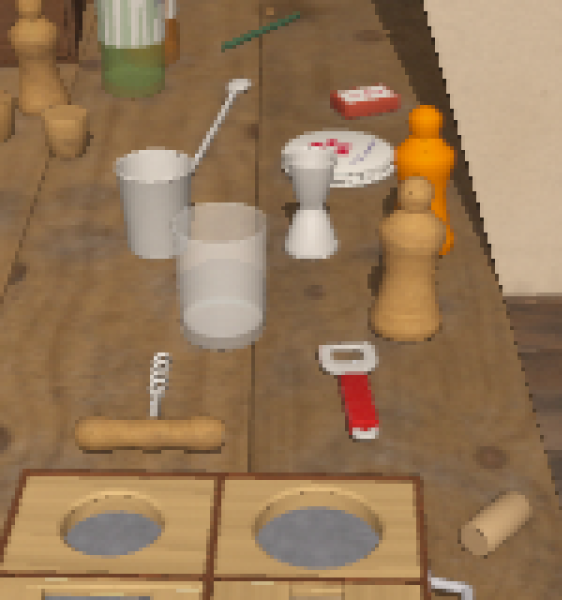

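```bash
python3 - <<'E'
from h import *
L=lambda X,Y:(158+X/3.84,142+Y/3.846)
Rr=lambda X,Y:(254+(X-384)/3.2,142+Y/3.846)
S=lambda X,Y:(180+X/3.75,80+Y/3.75)
def p(nm,n,uv,z): print(nm,n,np.round(ray(n,*uv,z),4))
p('jwell','top',L(279,68),.025);p('jwell','side',S(112,524),.025)
p('bwell','top',L(275,214),.025);p('bwell','side',S(319,528),.025)
p('bwell','topL',L(230,214),.025);p('bwell','topR',L(320,214),.025)
p('jwell','topL',L(242,68),.025);p('jwell','topR',L(316,68),.025)
for q in [(36,138),(218,138),(335,138)]: p('divider','top',L(*q),.025)
for q in [(28,285),(218,285),(334,285)]: p('nearedge','top',L(*q),.025)
p('handle mid','top',Rr(424,85),.022);p('handle a','top',Rr(424,25),.011);p('handle b','top',Rr(424,145),.011);p('tip','top',Rr(536,85),.011)
p('handle mid','side',S(150,433),.011);p('tip','side',S(160,355),.011)
p('op end','top',Rr(430,257),.008);p('op head','top',Rr(551,245),.008)
p('op end','side',S(366,436),.006);p('op head','side',S(347,344),.008)
p('jig','top',Rr(726,214),.076);p('jig','side',S(312,250),0);p('jig rim','side',S(312,157),.076)
p('beak','top',Rr(731,53),.069);p('beak rim','side',S(154,163),.069)
p('tumb','top',Rr(589,124),.084);p('tumb','side',S(222,222),.084)
p('mill','top',Rr(604,297),.112);p('mill','side',S(407,327),0)
p('orange','top',Rr(744,322),.112)
p('cork','side',S(495,520),.01)
# shelf edge
A=[];
for n,uv,uv2 in(('top',(100,147),(400,147)),('side',(75,211),(235,5))):
    m=cams.camera_model(n);R=np.array(m['R']);c=-R.T@np.array(m['t'])
    d=[R.T@np.array([(u-m['cx'])/m['fx'],(v-m['cy'])/m['fy'],1]) for u,v in(uv,uv2)]
    nn=np.cross(*d);nn/=np.linalg.norm(nn);print(n,nn);A.append([nn[0],nn[2],nn@c-0*nn[1]])
A=np.array(A);print('shelf x,z',np.linalg.solve(A[:,:2],A[:,2]))
E
```

```text
jwell top [ 0.5382 -0.0262  0.025 ]
jwell side [ 0.5379 -0.0219  0.025 ]
bwell top [ 0.4253 -0.0228  0.025 ]
bwell side [ 0.4246 -0.0178  0.025 ]Traceback (most recent call last):
  File "<stdin>", line 8, in <module>
  File "<stdin>", line 5, in p
  File "h.py", line 4, in ray
    m=m or cams.camera_model(n);R=np.array(m['R']);t=np.array(m['t'])
           ~~~~~~~~~~~~~~~~~^^^
ValueError: cameras: side, top, wrist
```

```bash
python3 - <<'E'
from h import *
L=lambda X,Y:(158+X/3.84,142+Y/3.846)
Rr=lambda X,Y:(254+(X-384)/3.2,142+Y/3.846)
S=lambda X,Y:(180+X/3.75,80+Y/3.75)
def p(nm,n,uv,z): print(nm,n,np.round(ray(n,*uv,z),4)[:2])
p('bwellL','top',L(230,214),.025);p('bwellR','top',L(320,214),.025)
p('jwellL','top',L(242,68),.025);p('jwellR','top',L(316,68),.025)
for q in [(36,138),(218,138),(335,138)]: p('divider','top',L(*q),.025)
for q in [(28,285),(218,285),(334,285)]: p('nearedge','top',L(*q),.025)
p('handle a','top',Rr(424,25),.011);p('handle b','top',Rr(424,145),.011);p('tip','top',Rr(536,85),.011)
p('handle mid','side',S(150,433),.011);p('tip','side',S(160,355),.011)
p('op end','top',Rr(430,257),.008);p('op head','top',Rr(551,245),.008)
p('op end','side',S(366,436),.006);p('op head','side',S(347,344),.008)
p('jig','top',Rr(726,214),.076);p('jig','side',S(312,250),0);p('jig rim','side',S(312,157),.076)
p('beak','top',Rr(731,53),.069);p('beak rim','side',S(154,163),.069)
p('tumb','top',Rr(589,124),.084);p('tumb','side',S(222,222),.084)
p('mill','top',Rr(604,297),.112);p('mill','side',S(407,327),0)
p('orange','top',Rr(744,322),.112)
p('cork','side',S(495,520),.01)
A=[];
for n,uv,uv2 in(('top',(100,147),(400,147)),('side',(75,211),(235,5))):
    m=cams.camera_model(n);R=np.array(m['R']);c=-R.T@np.array(m['t'])
    d=[R.T@np.array([(u-m['cx'])/m['fx'],(v-m['cy'])/m['fy'],1]) for u,v in(uv,uv2)]
    nn=np.cross(*d);nn/=np.linalg.norm(nn);A.append([nn[0],nn[2],nn@c]);print(nn)
A=np.array(A);print('shelf x,z',np.linalg.solve(A[:,:2],A[:,2]))
m=cams.camera_model('wrist');o=get_obs();R=np.array(m['R']);c=-R.T@np.array(m['t'])
from scipy.spatial.transform import Rotation as Ro
T=Ro.from_quat(o['tool_rot']).as_matrix();print('tool axes',np.round(T,3).tolist());print('cam in tool',T.T@(c-o['position']),'\n',np.round(R@T,3),m['fx'],m['cx'],m['cy'])
E
```

```text
bwellL top [0.4256 0.0119]
bwellR top [ 0.4251 -0.0574]
jwellL top [0.5385 0.0025]
jwellR top [ 0.5379 -0.0548]
divider top [0.4856 0.162 ]
divider top [0.4843 0.0211]
divider top [ 0.4835 -0.0692]
nearedge top [0.3723 0.1674]
nearedge top [0.3712 0.0211]
nearedge top [ 0.3706 -0.0679]
handle a top [ 0.5728 -0.1329]
handle b top [ 0.4788 -0.1321]
tip top [ 0.5247 -0.2372]
handle mid side [ 0.5259 -0.1307]
tip side [ 0.526  -0.2234]
op end top [ 0.3919 -0.137 ]
op head top [ 0.4003 -0.2496]
op end side [ 0.3923 -0.1338]
op head side [ 0.3997 -0.2419]
jig top [ 0.4197 -0.399 ]
jig side [ 0.4202 -0.3981]
jig rim side [ 0.421  -0.4009]
beak top [ 0.5401 -0.4077]
beak rim side [ 0.54   -0.4071]
tumb top [ 0.4866 -0.2782]
tumb side [ 0.4841 -0.2747]
mill top [ 0.3594 -0.286 ]
mill side [ 0.3556 -0.2785]
orange top [ 0.3407 -0.4055]
cork side [ 0.3242 -0.0436]
[-0.987646    0.00966743 -0.15640309]
[-0.74291371  0.05512395 -0.66711361]
shelf x,z [0.52182608 0.37002337]
tool axes [[0.944, 0.33, -0.0], [0.33, -0.944, 0.002], [0.0, -0.002, -1.0]]
cam in tool [ 0.07146832 -0.00071317 -0.16133408] 
 [[-0.     1.     0.001]
 [-0.966 -0.    -0.26 ]
 [-0.26  -0.001  0.966]] 294.32233033832944 258.36221681349923 194.25974718722364
```

```bash
python3 - <<'E'
from h import *
s=cv2.imread('pics/side0.png');t=cv2.imread('pics/top0.png')
a=cv2.resize(s[0:240,0:240],(400,400),interpolation=3)
b=cv2.resize(s[0:100,290:400],(400,364),interpolation=3)[:200]
b=cv2.resize(s[0:70,290:430],(400,200),interpolation=3)
c=cv2.resize(t[245:345,412:512],(400,400),interpolation=3)[:400]
c=cv2.resize(c,(400,200))
cv2.imwrite('pics/shelf.png',np.hstack([a,np.vstack([b,c])]))
E
```

```text
(no output)
```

View pics/shelf.png

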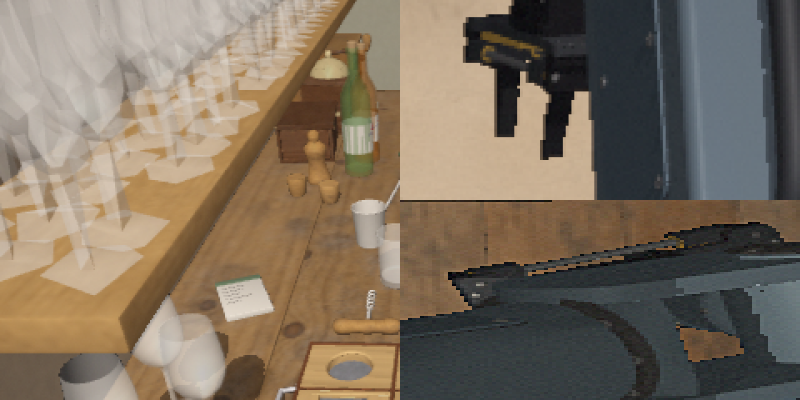

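Opener and T shapes, wells and objects agree in both views; the translucent one at top (318,175) is the tumbler, the opaque grey one at (362,156) is the beaker, the plain wood one at (320,220) the mill, the orange at (362,227) its look-alike. The jigger's well is far (56 mm), the beaker's is near (70 mm). The shelf edge is at x≈0.52, z≈0.37, so I stay low beneath it. First I move over the tray with the camera turned toward the robot.

Call:
{"api": "servo_tool", "payload": {"moves": "0.3676 -0.4637 0 -160.7 0.087;0.3676 -0.4637 0 -160.7 0.087;0.3676 -0.4637 0 -160.7 0.087;0.3676 -0.4637 0 -160.7 0.087;0.3676 -0.4637 0 -160.7 0.087;0.3676 -0.4637 0 -160.7 0.087;0.3676 -0.4637 0 -160.7 0.087;0.3676 -0.4637 0 -160.7 0.087;0.3676 -0.4637 0 -160.7 0.087;0.3676 -0.4637 0 -160.7 0.087"}}

```text
time: 0.93
position: [0.3427, -0.1944, 0.2224]
tool_rot: [0.7, 0.714, 0.0, -0.0]
ft_force: [1.0, -0.8, -0.2]
grip_width: 0.0867
grip_force: 0.0
```

Call:
{"api": "servo_tool", "payload": {"moves": "0.163 0.06 0 -88.9 0.087;0.163 0.06 0 -88.9 0.087;0.163 0.06 0 -88.9 0.087;0.163 0.06 0 -88.9 0.087;0.163 0.06 0 -88.9 0.087;0.163 0.06 0 -88.9 0.087;0.163 0.06 0 -88.9 0.087;0.163 0.06 0 -88.9 0.087;0.163 0.06 0 -88.9 0.087;0.163 0.06 0 -88.9 0.087"}}

```text
time: 1.77
position: [0.4001, -0.0323, 0.2223]
tool_rot: [0.149, 0.989, 0.0, -0.0]
ft_force: [-0.5, -0.3, -0.2]
grip_width: 0.0868
grip_force: 0.0
```

Call:
{"api": "servo_tool", "payload": {"moves": "0 0 0 -18 0.087;0 0 0 -18 0.087;0 0 0 -18 0.087;0 0 0 -18 0.087"}}

```text
time: 2.1
position: [0.4001, -0.0325, 0.2224]
tool_rot: [-0.005, 1.0, 0.0, -0.0]
ft_force: [0.4, -0.3, 0.2]
grip_width: 0.0869
grip_force: 0.0
```

```bash
python3 - <<'E'
from h import *
o=get_obs();m=cams.camera_model('wrist');im=cams.camera('wrist');s=cams.camera('side')
cv2.imwrite('pics/w1raw.png',im);cv2.imwrite('pics/s1.png',s)
np.save('w1.npy',np.hstack([np.array(m['R']).ravel(),m['t'],m['fx'],m['fy'],m['cx'],m['cy']]))
print(o['position'],o['tool_rot'],o['q'])
cv2.imwrite('pics/w1.png',np.vstack([im,np.hstack([cv2.resize(s,(256,192)),np.zeros((192,256,3),np.uint8)])]))
E
```

```text
[ 0.40007602 -0.03252796  0.2223943 ] [-4.69654769e-03  9.99988938e-01  8.39420731e-05 -2.43470036e-04] [-3.61298525e-01  2.26403376e-01  1.95998154e+00 -2.14276178e-05
  9.55722513e-01 -1.94147561e+00]
```

View pics/w1.png

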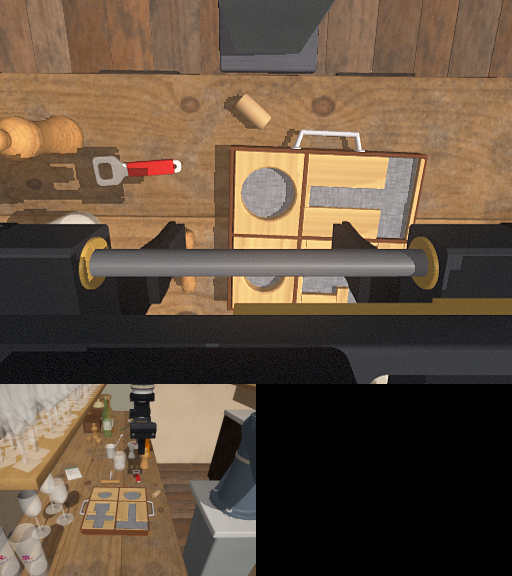

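```bash
python3 - <<'E'
from h import *
v=np.load('w1.npy');m=dict(R=v[:9].reshape(3,3),t=v[9:12],fx=v[12],fy=v[13],cx=v[14],cy=v[15])
im=cv2.imread('pics/w1raw.png')
def p(nm,uv,z): print(nm,np.round(ray('',*uv,z,m),4)[:2])
for nm,uv in dict(cornA=(231,147),cornB=(426,156),bwc=(268,193),bwL=(240,193),bwR=(296,193),cross=(304,238),frameR=(416,240),frameL=(231,236),jt_near=(405,156),screwend_a=(310,186),screwend_b=(310,208),seamtop=(307,152)).items(): p(nm,uv,.025)
for nm,uv in dict(opend=(181,166),ophead=(93,172),ophandA=(128,169)).items(): p(nm,uv,.008)
p('handle',(189,262),.015)
# opener: red mask PCA
hsv=cv2.cvtColor(im,cv2.COLOR_BGR2HSV);r=((hsv[...,0]<6)|(hsv[...,0]>174))&(hsv[...,1]>170)&(hsv[...,2]>80);r[230:]=0;r[:,:90]=0
ys,xs=np.nonzero(r);print('red',xs.min(),xs.max(),ys.min(),ys.max(),len(xs))
W=np.array([ray('',a,b,.009,m)[:2] for a,b in zip(xs,ys)]);c=W.mean(0);u=np.linalg.svd(W-c,full_matrices=False)[2][0];pr=(W-c)@u
print('red centre',c,'axis',u,'len',np.ptp(pr),'mid',c+u*(pr.max()+pr.min())/2)
t=cv2.imread('pics/top0.png');hsv=cv2.cvtColor(t,cv2.COLOR_BGR2HSV);r=((hsv[...,0]<6)|(hsv[...,0]>174))&(hsv[...,1]>170)&(hsv[...,2]>80);r[:,:262]=0;r[:,310:]=0
ys,xs=np.nonzero(r);W=np.array([ray('top',a,b,.009)[:2] for a,b in zip(xs,ys)]);c=W.mean(0);u=np.linalg.svd(W-c,full_matrices=False)[2][0];print('top red',c,u,np.ptp((W-c)@u))
E
```

```text
cornA [ 0.3668 -0.0648]
cornB [0.3755 0.1729]
bwc [ 0.4239 -0.019 ]
bwL [ 0.4243 -0.0543]
bwR [0.4236 0.0163]
cross [0.4846 0.0294]
frameR [0.4862 0.177 ]
frameL [ 0.4827 -0.0665]
jt_near [0.3758 0.1472]
screwend_a [0.4144 0.0334]
screwend_b [0.4433 0.035 ]
seamtop [0.372  0.0275]
opend [ 0.3935 -0.1311]
ophead [ 0.4023 -0.2455]
ophandA [ 0.398  -0.1998]
handle [ 0.5261 -0.1261]
red 127 174 159 176 665
red centre [ 0.39555479 -0.17014061] axis [ 0.0736904  -0.99728117] len 0.06064950738754414 mid [ 0.39553679 -0.16989701]
top red [ 0.39616717 -0.17287296] [-0.08470611  0.99640598] 0.05742677803382692
```

The wrist view shows the corkscrew bed (T, cols 307–420, rows 155–238) and beaker well (268,193) in the near bays and the opener at (93–181, 169); positions agree with the other views within 3–4 mm. I go for the corkscrew now, entering low under the shelf.

Call:
{"api": "servo_tool", "payload": {"moves": "-0.02 -0.0975 0.08 1 0.06;-0.02 -0.0975 0.08 1 0.06;-0.02 -0.0975 0.08 1 0.06;-0.02 -0.0975 0.172 1 0.06;-0.02 -0.0975 0.172 1 0.06;-0.02 -0.0975 0.172 1 0.06;-0.101 -0.0975 0.172 1 0.06;-0.101 -0.0975 0.172 1 0.06;-0.101 -0.0975 0.172 1 0.06;-0.101 -0.0975 0.172 1 0.06"}}

```text
time: 3.03
position: [0.505, -0.13, 0.0504]
tool_rot: [0.005, 1.0, -0.001, 0.002]
ft_force: [-0.6, 0.6, 0.6]
grip_width: 0.0602
grip_force: 0.0
```

```bash
python3 - <<'E'
from h import *
o=get_obs();m=cams.camera_model('wrist');im=cams.camera('wrist');s=cams.camera('side');print(o['position'],o['tool_rot'],o['q'],o['joint_torque'])
cv2.imwrite('pics/w2.png',np.vstack([im[:240],np.hstack([s[20:260,150:406],cv2.resize(s[60:220,200:371],(256,240))])]))
E
```

```text
[ 0.50498907 -0.12999007  0.05035765] [ 4.50998986e-03  9.99988406e-01 -7.44108152e-04  1.51443411e-03] [-4.66461447e-01  6.64979292e-01  1.82811323e+00  2.94793043e-05
  6.45125446e-01 -2.02826128e+00] [ 9.32310568e-02 -4.01361108e+01 -9.63519037e+00 -1.43065458e-02
 -2.17251065e-01  1.62120117e-02]
```

View pics/w2.png

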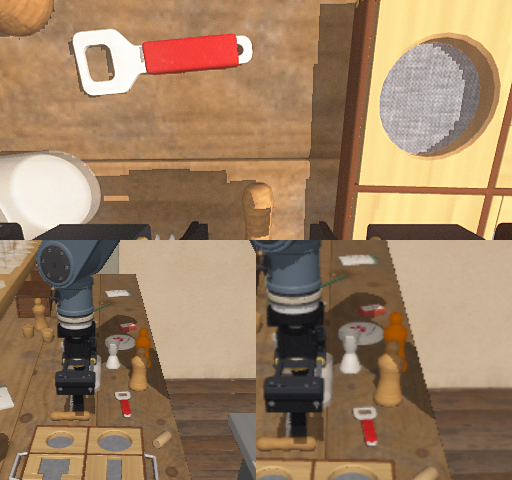

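Call:
{"api": "servo_tool", "payload": {"moves": "0 0 0.03 0 0.06;0 0 0.044 0 0.06;0 0 0.044 0 0.06;0 0 0.044 0 0.06", "grip_force": 30}}

```text
time: 3.47
position: [0.5002, -0.1287, 0.0062]
tool_rot: [0.005, 1.0, 0.001, -0.002]
ft_force: [-0.6, 1.1, -0.8]
grip_width: 0.06
grip_force: 0.0
```

Call:
{"api": "servo_tool", "payload": {"moves": "0 0 0 0 0.015;0 0 0 0 0.015;0 0 0 0 0.015;0 0 0 0 0.015;0 0 0 0 0.015;0 0 0 0 0.015"}}

```text
time: 3.97
position: [0.5023, -0.1293, 0.0069]
tool_rot: [0.005, 1.0, -0.0, 0.0]
ft_force: [-0.8, 0.3, -0.7]
grip_width: 0.0281
grip_force: 0.0
```

Call:
{"api": "servo_tool", "payload": {"moves": "0 0 0 0 0.015;0 0 0 0 0.015;0 0 0 0 0.015;0 0 0 0 0.015"}}

```text
time: 4.3
position: [0.5023, -0.1294, 0.0067]
tool_rot: [0.004, 1.0, -0.0, 0.0]
ft_force: [-0.6, -0.2, 2.8]
grip_width: 0.0215
grip_force: 30.0
```

Call:
{"api": "servo_tool", "payload": {"moves": "0 0 -0.01 0 0.015;0 0 -0.03 0 0.015;0 0 -0.05 0 0.015;0 0 -0.06 0 0.015;0 0 -0.06 0 0.015;0 0 -0.06 0 0.015"}}

```text
time: 4.8
position: [0.5023, -0.1293, 0.067]
tool_rot: [0.005, 1.0, -0.0, 0.001]
ft_force: [-0.7, 0.2, -1.2]
grip_width: 0.0219
grip_force: 30.0
```

Call:
{"api": "servo_tool", "payload": {"moves": "0.04 0.03 0 0 0.015;0.07 0.06 0 0 0.015;0.0995 0.1 0 0.8 0.015;0.0995 0.14 0 0.8 0.015;0.0995 0.18 0 0.8 0.015;0.0995 0.22 0 0.8 0.015;0.0995 0.255 0 0.8 0.015;0.0995 0.2757 0 0.8 0.015;0.0995 0.2757 0 0.8 0.015;0.0995 0.2757 0 0.8 0.015"}}

```text
time: 5.63
position: [0.4043, 0.1485, 0.0658]
tool_rot: [0.01, 1.0, -0.0, -0.001]
ft_force: [0.0, -0.8, -0.1]
grip_width: 0.0219
grip_force: 30.0
```

Call:
{"api": "servo_tool", "payload": {"moves": "0 0 0.01 0 0.015;0 0 0.02 0 0.015;0 0 0.025 0 0.015;0 0 0.025 0 0.015;0 0 0.025 0 0.015"}}

```text
time: 6.05
position: [0.4048, 0.1464, 0.0411]
tool_rot: [0.012, 1.0, -0.0, -0.001]
ft_force: [-0.4, -0.0, -0.4]
grip_width: 0.0217
grip_force: 30.0
```

```bash
python3 - <<'E'
from h import *
o=get_obs();im=cams.camera('wrist');s=cams.camera('side');t=cams.camera('top');print(o['position'],o['tool_rot'])
cv2.imwrite('pics/p3.png',np.vstack([np.hstack([cv2.resize(s[190:310,150:310],(400,300),interpolation=3),cv2.resize(t[140:230,155:275],(400,300),interpolation=3)]),cv2.resize(im,(800,600))[:300]]))
E
```

```text
[0.40481641 0.14637516 0.041126  ] [ 1.24149840e-02  9.99922555e-01 -1.14382729e-04 -8.60181748e-04]
```

View pics/p3.png

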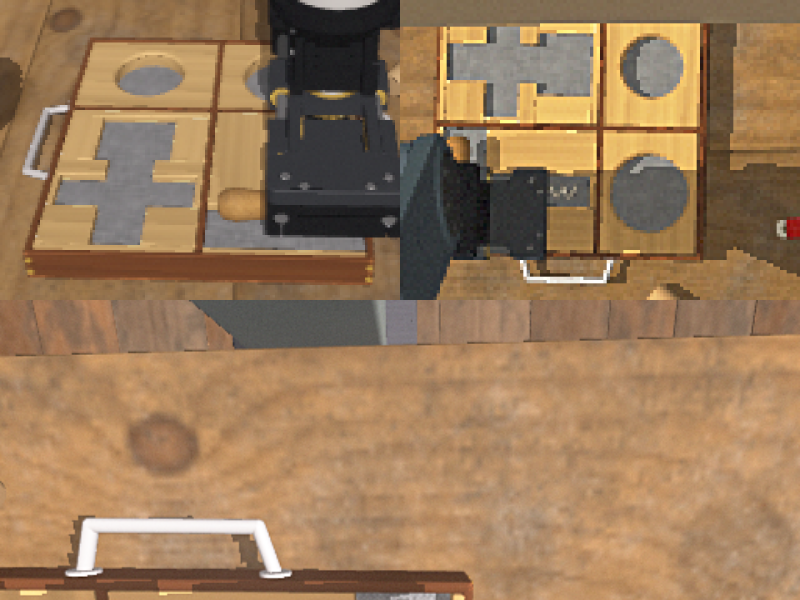

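Call:
{"api": "servo_tool", "payload": {"moves": "0 0 0.008 0 0.015;0 0 0.0143 0 0.015;0 0 0.0143 0 0.015;0 0 0.0143 0 0.015"}}

```text
time: 6.53
position: [0.4047, 0.1473, 0.0268]
tool_rot: [0.011, 1.0, -0.0, -0.001]
ft_force: [-0.4, 0.5, -0.5]
grip_width: 0.022
grip_force: 30.0
```

Call:
{"api": "servo_tool", "payload": {"moves": "0 0 0 0 0.06;0 0 0 0 0.06;0 0 0 0 0.06;0 0 0 0 0.06;0 0 0 0 0.06;0 0 -0.02 0 0.06;0 0 -0.06 0 0.06;0 0 -0.1 0 0.06;0 0 -0.13 0 0.06;0 0 -0.13 0 0.06"}}

```text
time: 7.37
position: [0.4086, 0.1478, 0.1623]
tool_rot: [0.011, 1.0, 0.001, 0.006]
ft_force: [0.7, -0.4, -0.1]
grip_width: 0.0596
grip_force: 0.0
```

Call:
{"api": "servo_tool", "payload": {"moves": "0.0015 -0.325 0 84 0.05;0.0015 -0.325 0 84 0.05;0.0015 -0.325 0 84 0.05;0.0015 -0.325 0 84 0.05;0.0015 -0.325 0 84 0.05;0.0015 -0.325 0 84 0.05;0.0015 -0.325 0 84 0.05;0.0015 -0.325 0 84 0.05;0.0015 -0.325 0 84 0.05;0.0015 -0.325 0 84 0.05"}}

```text
time: 8.2
position: [0.3961, -0.1801, 0.1569]
tool_rot: [0.599, 0.801, -0.0, 0.0]
ft_force: [0.4, 0.3, -0.1]
grip_width: 0.0498
grip_force: 0.0
```

Call:
{"api": "servo_tool", "payload": {"moves": "0 0 0.04 12.6 0.05;0 0 0.08 12.6 0.05;0 0 0.09 12.6 0.05;0 0 0.09 12.6 0.05"}}

```text
time: 8.53
position: [0.3939, -0.176, 0.0642]
tool_rot: [0.679, 0.734, -0.0, -0.004]
ft_force: [-0.3, 0.7, -0.2]
grip_width: 0.0502
grip_force: 0.0
```

```bash
python3 - <<'E'
from h import *
o=get_obs();im=cams.camera('wrist');s=cams.camera('side');t=cams.camera('top');print(o['position'],o['tool_rot'])
from scipy.spatial.transform import Rotation as Ro
print(np.round(Ro.from_quat(o['tool_rot']).as_matrix(),3).tolist())
for q in((130,270),(85,295),(105,242)):print(ray('side',*q,0))
print('tcp floor proj',proj('wrist',[o['position'][0],o['position'][1],.012]))
cv2.imwrite('pics/p4raw.png',im)
cv2.imwrite('pics/p4.png',np.vstack([np.hstack([cv2.resize(s[160:310,150:350],(400,300),interpolation=3),cv2.resize(t[140:230,155:275],(400,300),interpolation=3)]),cv2.resize(im,(800,600))[150:450]]))
E
```

```text
[ 0.39388763 -0.17599366  0.06422798] [ 6.79192336e-01  7.33948935e-01 -2.78412703e-04 -4.08098324e-03]
[[-0.077, 0.997, -0.006], [0.997, 0.077, 0.005], [0.006, -0.006, -1.0]]
[0.67522588 0.09494113 0.        ]
[0.73637424 0.15343811 0.        ]
[0.74643549 0.01738222 0.        ]
tcp floor proj [254.73698136 208.64175103]
```

View pics/p4.png

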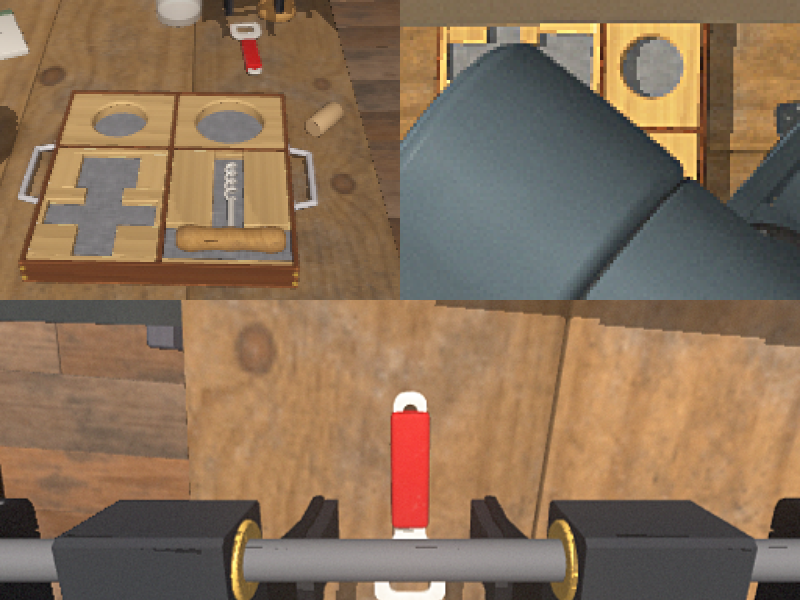

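Call:
{"api": "servo_tool", "payload": {"moves": "-0.002 0.004 0.03 0 0.05;-0.002 0.004 0.055 0 0.05;-0.002 0.004 0.061 0 0.05;-0.002 0.004 0.061 0 0.05;-0.002 0.004 0.061 0 0.05"}}

```text
time: 9.1
position: [0.4006, -0.1794, 0.0073]
tool_rot: [0.679, 0.734, 0.0, 0.001]
ft_force: [-0.2, -1.1, 0.3]
grip_width: 0.0502
grip_force: 0.0
```

Call:
{"api": "servo_tool", "payload": {"moves": "0 0 0 0 0.01;0 0 0 0 0.01;0 0 0 0 0.01;0 0 0 0 0.01;0 0 0 0 0.01;0 0 0 0 0.01;0 0 0 0 0.01;0 0 0 0 0.01;0 0 0 0 0.01"}}

```text
time: 9.85
position: [0.4002, -0.1791, 0.0065]
tool_rot: [0.679, 0.734, -0.0, -0.0]
ft_force: [-1.4, -0.0, 6.4]
grip_width: 0.0189
grip_force: 30.0
```

Call:
{"api": "servo_tool", "payload": {"moves": "0 0 -0.01 0 0.01;0 0 -0.03 0 0.01;0 0 -0.05 0 0.01;0 0 -0.05 0 0.01;0 0 -0.05 0 0.01"}}

```text
time: 10.27
position: [0.4009, -0.1797, 0.0567]
tool_rot: [0.679, 0.734, 0.0, 0.001]
ft_force: [0.3, -0.1, -1.3]
grip_width: 0.0184
grip_force: 30.0
```

Call:
{"api": "servo_tool", "payload": {"moves": "0.03 0.005 -0.015 5.8 0.01;0.07 0.015 -0.015 5.8 0.01;0.11 0.025 -0.015 5.8 0.01;0.15 0.035 -0.015 5.8 0.01;0.19 0.045 -0.015 5.8 0.01;0.23 0.06 -0.015 5.8 0.01;0.265 0.0709 -0.015 5.8 0.01;0.2814 0.0709 -0.015 5.8 0.01;0.2814 0.0709 -0.015 5.8 0.01;0.2814 0.0709 -0.015 5.8 0.01"}}

```text
time: 11.1
position: [0.448, 0.1077, 0.0701]
tool_rot: [0.714, 0.7, -0.001, -0.001]
ft_force: [0.2, -0.8, -1.2]
grip_width: 0.0186
grip_force: 30.0
```

```bash
python3 - <<'E'
from h import *
o=get_obs();im=cams.camera('wrist');s=cams.camera('side');print(o['position'],o['tool_rot'])
m=cams.camera_model('wrist');print('cam',-np.array(m['R']).T@m['t'])
for a in((.541,.096+.066,.025),(.541,.096,.025),(.675,.095,.0),(.675,.095,.12)):print(a,proj('wrist',a),proj('side',a))
cv2.imwrite('pics/p5raw.png',im)
cv2.imwrite('pics/p5.png',np.hstack([cv2.resize(s[150:330,0:240],(400,300),interpolation=3),cv2.resize(im,(400,300))]))
E
```

```text
[0.4480114  0.10769567 0.07007252] [ 0.71425917  0.69988014 -0.00097606 -0.0008232 ]
cam [0.45087282 0.1778573  0.23175114]
(0.541, 0.162, 0.025) [390.33934295 135.84547659] [197.3451431  288.47257351]
(0.541, 0.096, 0.025) [382.21136419 225.60230625] [201.86947839 260.26409141]
(0.675, 0.095, 0.0) [532.53481059 212.29146169] [130.11420942 270.02293836]
(0.675, 0.095, 0.12) [781.18151193 300.51193411] [116.43151571 218.32143295]
```

View pics/p5.png

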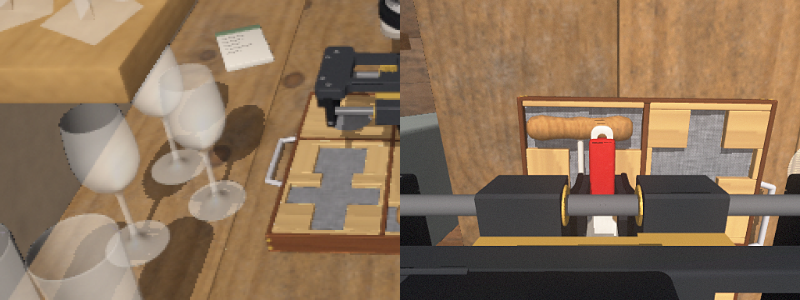

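```bash
python3 - <<'E'
from h import *
im=cv2.imread('pics/p5raw.png');m=cams.camera_model('wrist')
hsv=cv2.cvtColor(im,cv2.COLOR_BGR2HSV);f=((hsv[...,1]<70)&(hsv[...,2]>70)).astype(np.uint8)
def runs(a,mn=6):
    d=np.diff(np.r_[0,a,0]);s=np.nonzero(d==1)[0];e=np.nonzero(d==-1)[0]-1
    return [(int(x),int(y)) for x,y in zip(s,e) if y-x>=mn]
for v in(140,150,160,170,176,184,190,200,210,216,222,228):
    r=runs(f[v,310:470]);print(v,[(a+310,b+310,*[np.round(ray('wrist',q+310,v,.025,m)[:2],4).tolist() for q in(a,b)]) for a,b in r])
print('side')
p=cv2.imread('pics/p4.png')[:300,:400];hsv=cv2.cvtColor(p,cv2.COLOR_BGR2HSV);f=((hsv[...,1]<70)&(hsv[...,2]>70)).astype(np.uint8)
for v in(165,175,185,215,240,250):
    for a,b in runs(f[v],12):
        g=lambda q:np.round(ray('side',150+q/2,160+v/2,.025)[:2],4).tolist()
        print(v,a,b,g(a),g(b))
E
```

```text
140 []
150 []
160 []
170 []
176 []
184 []
190 []
200 []
210 []
216 []
222 []
228 []
side
```

```bash
cat > fe.py <<'E'
from h import *
def runs(a,mn=6):
    d=np.diff(np.r_[0,a.astype(int),0]);s=np.nonzero(d==1)[0];e=np.nonzero(d==-1)[0]-1
    return [(int(x),int(y)) for x,y in zip(s,e) if y-x>=mn]
def felt(im):
    im=cv2.GaussianBlur(im,(3,3),0).astype(int);return (abs(im[...,2]-im[...,0])<25)&(im.max(-1)>60)
E
python3 - <<'E'
from fe import *
im=cv2.imread('pics/p5raw.png');m=cams.camera_model('wrist');print(im[145,395],im[185,400])
f=felt(im)
for v in(140,150,160,170,176,184,190,200,210,216,222):
    r=runs(f[v,310:490]);print(v,[(a+310,b+310,*[np.round(ray('wrist',q+310,v,.025,m)[:2],4).tolist() for q in(a,b)]) for a,b in r])
print('side')
p=cv2.imread('pics/p4.png')[:300,:400];f=felt(p)
for v in(165,175,185,215,240,250):
    for a,b in runs(f[v],12):
        g=lambda q:np.round(ray('side',150+q/2,160+v/2,.025)[:2],4).tolist()
        print(v,a,b,g(a),g(b))
E
```

```text
[ 99 101 108] [153 152 157]
140 []
150 [(372, 414, [0.5291, 0.1526], [0.5584, 0.1519])]
160 [(371, 413, [0.5289, 0.1456], [0.5585, 0.1449])]
170 [(370, 410, [0.5288, 0.1384], [0.5571, 0.1378])]
176 [(369, 410, [0.5284, 0.1341], [0.5576, 0.1334])]
184 [(368, 409, [0.5281, 0.1282], [0.5575, 0.1275])]
190 [(323, 415, [0.4959, 0.1245], [0.5624, 0.123])]
200 [(323, 449, [0.4961, 0.117], [0.588, 0.1148])]
210 [(322, 447, [0.4956, 0.1093], [0.5876, 0.1072])]
216 [(322, 446, [0.4958, 0.1046], [0.5875, 0.1025])]
222 [(321, 445, [0.4952, 0.0999], [0.5875, 0.0978])]
side
165 83 138 [0.5662, 0.0481] [0.5138, 0.0483]
165 215 242 [0.4407, 0.0487] [0.415, 0.0488]
175 80 136 [0.5671, 0.0621] [0.5146, 0.0623]
175 215 242 [0.4408, 0.0627] [0.4156, 0.0628]
185 78 135 [0.567, 0.0756] [0.5145, 0.0759]
185 214 242 [0.4418, 0.0762] [0.4161, 0.0763]
215 47 154 [0.5889, 0.1138] [0.4948, 0.1142]
215 213 242 [0.443, 0.1144] [0.4175, 0.1145]
240 76 113 [0.5591, 0.1432] [0.5278, 0.1434]
250 74 111 [0.5592, 0.1544] [0.5283, 0.1545]
250 164 181 [0.4841, 0.1547] [0.4699, 0.1547]
```

Corkscrew is down in its bed (handle and screw inside the T). The stemmed glass's near side is at x≈0.64, so I place the opener about 4 mm short of the bed's centre to keep the gripper body clear.

Call:
{"api": "servo_tool", "payload": {"moves": "0 0.03 0 0.5 0.01;0 0.06 0.01 0.5 0.01;0 0.075 0.02 0.5 0.01;0 0.083 0.025 0.5 0.01;0 0.085 0.03 0.5 0.01;0 0.085 0.03 0.5 0.01;0 0.085 0.03 0.5 0.01;0 0.085 0.03 0.5 0.01"}}

```text
time: 11.87
position: [0.5322, 0.1047, 0.0413]
tool_rot: [0.718, 0.696, -0.001, -0.001]
ft_force: [0.8, -0.4, -0.6]
grip_width: 0.0183
grip_force: 30.0
```

Call:
{"api": "servo_tool", "payload": {"moves": "0.002 0.004 0 0 0.01;0.002 0.007 0.004 0 0.01;0.002 0.007 0.01 0 0.01;0.002 0.007 0.0145 0 0.01;0.002 0.007 0.0145 0 0.01;0.002 0.007 0.0145 0 0.01"}}

```text
time: 12.37
position: [0.5404, 0.1067, 0.0261]
tool_rot: [0.718, 0.696, -0.001, -0.001]
ft_force: [-0.4, -0.4, -0.8]
grip_width: 0.0182
grip_force: 30.0
```

```bash
python3 - <<'E'
from h import *
o=get_obs();im=cams.camera('wrist');s=cams.camera('side');print(o['position'],o['tool_rot'],o['ft_force'])
cv2.imwrite('pics/p6.png',np.hstack([cv2.resize(s[170:320,80:280],(480,360),interpolation=3),cv2.resize(im[100:340,200:410],(315,360))]))
E
```

```text
[0.54043442 0.10668485 0.02614178] [ 7.18322270e-01  6.95710017e-01 -5.93018874e-04 -5.80806036e-04] [-0.41085897 -0.40995408 -0.76247166]
```

View pics/p6.png

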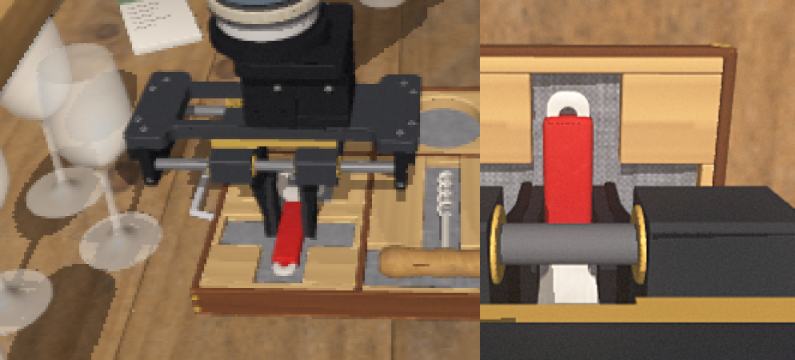

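Call:
{"api": "servo_tool", "payload": {"moves": "0 0 0.001 0 0.04;0 0 0.001 0 0.04;0 0 0.001 0 0.04;0 0 0.001 0 0.04;0 0 0.001 0 0.04;0 0 -0.01 0 0.04;0 -0.01 -0.03 0 0.04;0 -0.04 -0.04 0 0.04;0 -0.08 -0.05 0 0.04;0 -0.12 -0.06 0 0.04"}}

```text
time: 13.3
position: [0.4211, 0.1104, 0.088]
tool_rot: [0.718, 0.696, 0.001, 0.001]
ft_force: [-1.1, 0.1, -0.2]
grip_width: 0.0399
grip_force: 0.0
```

```bash
python3 - <<'E'
from h import *
def nn(n,uv,uv2):
    m=cams.camera_model(n);R=np.array(m['R']);c=-R.T@np.array(m['t'])
    d=[R.T@np.array([(u-m['cx'])/m['fx'],(v-m['cy'])/m['fy'],1]) for u,v in(uv,uv2)]
    k=np.cross(*d);k/=np.linalg.norm(k);return [k[0],k[2],k@c]
B=[nn('side',(73,211),(253.6,-62)),nn('side',(81,187),(253.6,-62))]
for v in(146,147,148):
  T=nn('top',(100,v),(400,v))
  for b in B:
    A=np.array([T,b]);print(v,np.linalg.solve(A[:,:2],A[:,2]))
x=None
E
```

```text
146 [0.51686581 0.41502512]
146 [0.51607454 0.41995488]
147 [0.51417152 0.41835998]
147 [0.51342289 0.42308743]
148 [0.51149586 0.4216718 ]
148 [0.51078858 0.4261995 ]
```

Call:
{"api": "servo_tool", "payload": {"moves": "0 0 -0.05 -20 0.087;-0.51 0.0158 -0.05 -91.8 0.087;-0.51 0.0158 -0.05 -91.8 0.087;-0.51 0.0158 -0.05 -91.8 0.087;-0.51 0.0158 -0.05 -91.8 0.087;-0.51 0.0158 -0.05 -91.8 0.087;-0.51 0.0158 -0.05 -91.8 0.087;-0.51 0.0158 -0.05 -91.8 0.087;-0.51 0.0158 -0.05 -91.8 0.087;-0.51 0.0158 -0.05 -91.8 0.087"}}

```text
time: 14.13
position: [0.4218, -0.2095, 0.1345]
tool_rot: [0.256, 0.967, -0.0, 0.0]
ft_force: [1.2, -0.3, -0.3]
grip_width: 0.0862
grip_force: 0.0
```

```bash
python3 - <<'E'
from h import *
import scipy.spatial.transform as T
o=get_obs();print(o['position'],np.round(T.Rotation.from_quat(o['tool_rot']).as_matrix()[:,:2],3).tolist(),o['q'])
print(ray('side',73,211,.418))
im=cams.camera('side');cv2.imwrite('pics/s7.png',im)
p=cv2.resize(im[160:310,150:350],(400,300),interpolation=3)
from fe import *
# opener red in bed
hsv=cv2.cvtColor(im,cv2.COLOR_BGR2HSV);r=((hsv[...,0]<6)|(hsv[...,0]>174))&(hsv[...,1]>150)&(hsv[...,2]>60);r[:200]=0
ys,xs=np.nonzero(r);W=np.array([ray('side',a,b,.028)[:2] for a,b in zip(xs,ys)]);print(len(W),W.mean(0),W.min(0),W.max(0))
E
```

```text
[ 0.42181523 -0.2094903   0.13454552] [[-0.869, 0.495], [0.495, 0.869], [-0.001, 0.0]] [-6.98991567e-01  4.66354525e-01  1.89881554e+00  2.44617838e-04
  7.75661204e-01 -1.75256654e+00]
[0.51476896 0.47525585 0.418     ]
304 [0.56172326 0.13140447] [0.53079286 0.08553864] [0.80604924 0.27762136]
```

Call:
{"api": "servo_tool", "payload": {"moves": "-0.0927 -0.1658 0 -29.7 0.087;-0.0927 -0.1658 0 -29.7 0.087;-0.0927 -0.1658 0 -29.7 0.087;-0.0927 -0.1658 0 -29.7 0.087;-0.0927 -0.1658 0 -29.7 0.087;-0.0927 -0.1658 0 -29.7 0.087;-0.0927 -0.1658 0 -29.7 0.087;-0.0927 -0.1658 0 -29.7 0.087"}}

```text
time: 14.85
position: [0.4192, -0.3963, 0.1337]
tool_rot: [0.003, 1.0, 0.001, -0.0]
ft_force: [0.8, 0.6, -0.0]
grip_width: 0.0875
grip_force: 0.0
```

```bash
python3 - <<'E'
from h import *
import scipy.spatial.transform as T
o=get_obs();print(o['position'],np.round(T.Rotation.from_quat(o['tool_rot']).as_matrix()[:,:2],3).tolist(),o['q'])
im=cams.camera('wrist');s=cv2.imread('pics/s7.png')
P=o['position']
for h in(0,.076):print(proj('wrist',[P[0],P[1],h]),proj('wrist',[.42,-.3995,h]))
cv2.imwrite('pics/p8.png',np.hstack([cv2.resize(s[160:310,150:350],(400,300),interpolation=3),cv2.resize(im,(400,300))]))
E
```

```text
[ 0.41919168 -0.39633616  0.13370646] [[-1.0, 0.005], [0.005, 1.0], [0.001, 0.002]] [-9.51191891e-01  5.80342355e-01  1.63584328e+00  4.49146829e-04
  9.27368769e-01 -2.51688234e+00]
[256.56938732 186.13612751] [253.50461952 186.91469043]
[256.21925209 208.6238687 ] [252.17595497 209.63104785]
```

View pics/p8.png

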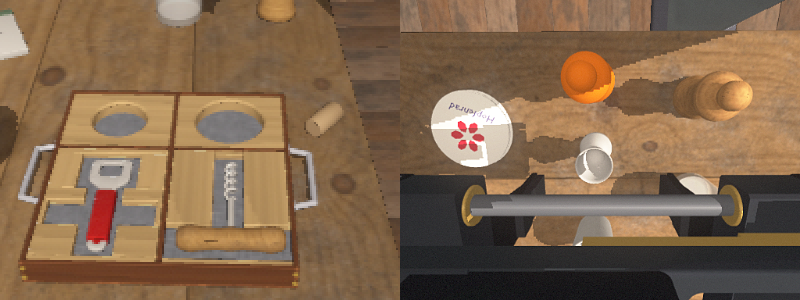

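Both lying tools are home. The jigger's rim shows at (247,209) raw, about 6 mm to the −y side of the tool; I correct and descend.

Call:
{"api": "servo_tool", "payload": {"moves": "0 -0.006 0.02 0 0.087;0 -0.006 0.05 0 0.087;0 -0.006 0.08 0 0.087;0 -0.006 0.105 0 0.087;0 -0.006 0.1175 0 0.087;0 -0.006 0.1175 0 0.087;0 -0.006 0.1175 0 0.087", "grip_force": 25}}

```text
time: 15.48
position: [0.4199, -0.4027, 0.0162]
tool_rot: [0.002, 1.0, 0.001, -0.0]
ft_force: [-0.5, 0.1, 1.6]
grip_width: 0.0875
grip_force: 0.0
```

Call:
{"api": "servo_tool", "payload": {"moves": "0 0 0 0 0.035;0 0 0 0 0.035;0 0 0 0 0.035;0 0 0 0 0.035;0 0 0 0 0.035;0 0 0 0 0.035;0 0 0 0 0.035;0 0 0 0 0.035;0 0 0 0 0.035;0 0 0 0 0.035"}}

```text
time: 16.32
position: [0.4197, -0.4038, 0.0162]
tool_rot: [0.002, 1.0, -0.0, 0.0]
ft_force: [-0.5, 0.1, 1.5]
grip_width: 0.0406
grip_force: 25.0
```

Call:
{"api": "servo_tool", "payload": {"moves": "0 0 -0.03 0 0.035;0 0 -0.07 0 0.035;0 0 -0.11 0 0.035;0 0.04 -0.115 0 0.035;0 0.08 -0.115 0 0.035;0 0.12 -0.115 0 0.035;0 0.16 -0.115 0 0.035;0 0.2 -0.115 0 0.035;0 0.24 -0.115 0 0.035;0 0.28 -0.115 0 0.035"}}

```text
time: 17.15
position: [0.4204, -0.1219, 0.1311]
tool_rot: [0.003, 1.0, 0.0, -0.0]
ft_force: [0.2, 0.1, -1.4]
grip_width: 0.0407
grip_force: 25.0
```

Call:
{"api": "servo_tool", "payload": {"moves": "0 0.04 0 0 0.035;0 0.08 0 0 0.035;-0.03 0.099 0.04 0 0.035;-0.06 0.099 0.07 0 0.035;-0.07 0.099 0.08 0 0.035;-0.07 0.099 0.08 0 0.035;-0.07 0.099 0.08 0 0.035;-0.07 0.099 0.08 0 0.035"}}

```text
time: 17.82
position: [0.49, -0.0248, 0.0512]
tool_rot: [0.002, 1.0, 0.0, -0.001]
ft_force: [0.2, -0.2, -1.0]
grip_width: 0.0406
grip_force: 25.0
```

```bash
python3 - <<'E'
from h import *
import scipy.spatial.transform as T
o=get_obs();print(o['position'],np.round(T.Rotation.from_quat(o['tool_rot']).as_matrix()[:,:2],3).tolist(),np.round(o['q'],3),np.round(o['joint_torque'],2),o['grip_width'])
s=cams.camera('side');t=cams.camera('top')
cv2.imwrite('pics/p9.png',np.hstack([cv2.resize(s[0:270,110:370],(530,550),interpolation=3),cv2.resize(t[120:245,150:212],(270,550),interpolation=3)]))
E
```

```text
[ 0.48996363 -0.02484216  0.05118771] [[-1.0, 0.005], [0.005, 1.0], [0.002, 0.001]] [-0.279  0.643  1.901 -0.     0.6   -1.845] [ 1.50e-01 -3.78e+01 -7.50e+00 -2.00e-02  0.00e+00 -0.00e+00] 0.04058201175300072
```

View pics/p9.png

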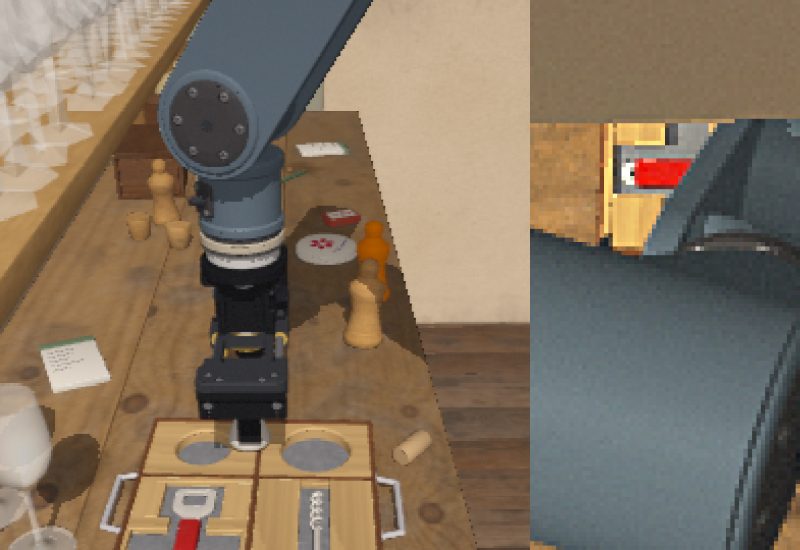

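```bash
python3 - <<'E'
from h import *
s=cv2.imread('pics/side0.png')
for v in(60,100,140,170): 
    ue=253.6+(73-253.6)*(v+62)/(211+62); a=int(ue)-14
    print(v,round(ue,1),a,[tuple(int(c) for c in x) for x in s[v,a:a+30]])
t=cv2.imread('pics/top0.png')
for u in(130,300,420): print(u,[tuple(int(c) for c in x) for x in t[140:154,u]])
E
```

```text
60 172.9 158 [(81, 133, 173), (80, 132, 172), (80, 132, 171), (78, 131, 170), (79, 129, 169), (76, 127, 168), (74, 126, 165), (63, 105, 142), (54, 89, 119), (53, 86, 115), (52, 85, 116), (50, 86, 114), (50, 81, 111), (47, 77, 106), (47, 75, 103), (42, 70, 96), (41, 67, 91), (44, 82, 116), (50, 93, 133), (54, 95, 135), (55, 94, 135), (53, 90, 129), (50, 82, 118), (40, 64, 100), (39, 62, 95), (38, 59, 92), (36, 59, 91), (37, 59, 93), (35, 57, 91), (35, 56, 91)]
100 146.4 132 [(84, 139, 181), (86, 139, 180), (85, 139, 180), (87, 139, 178), (74, 121, 159), (61, 100, 134), (54, 91, 124), (52, 89, 121), (51, 85, 115), (48, 81, 112), (48, 80, 109), (47, 80, 108), (46, 77, 106), (47, 78, 104), (47, 76, 102), (44, 72, 98), (41, 70, 94), (55, 75, 95), (68, 84, 100), (66, 100, 133), (67, 105, 139), (69, 105, 140), (72, 107, 140), (73, 107, 141), (73, 108, 143), (72, 109, 143), (78, 113, 145), (77, 112, 145), (77, 112, 144), (75, 108, 139)]
140 120.0 105 [(81, 137, 178), (79, 133, 175), (71, 119, 158), (60, 101, 136), (57, 95, 128), (57, 94, 126), (55, 95, 127), (59, 94, 126), (55, 90, 119), (54
[... 770 characters left out ...]
5), (77, 113, 147)]
130 [(80, 103, 121), (79, 102, 122), (79, 102, 121), (74, 100, 116), (78, 102, 119), (81, 102, 119), (77, 100, 119), (78, 99, 113), (80, 121, 159), (73, 111, 145), (70, 116, 157), (79, 125, 165), (74, 115, 158), (71, 108, 145)]
300 [(78, 104, 121), (78, 102, 119), (79, 100, 119), (73, 100, 116), (81, 101, 118), (75, 95, 111), (82, 118, 138), (72, 128, 177), (69, 118, 159), (74, 112, 145), (65, 106, 143), (66, 110, 143), (60, 110, 150), (75, 117, 155)]
420 [(76, 101, 118), (78, 100, 117), (76, 99, 118), (76, 97, 117), (76, 98, 118), (77, 95, 111), (61, 113, 161), (60, 114, 155), (59, 106, 150), (70, 114, 156), (72, 120, 164), (62, 110, 151), (65, 118, 159), (62, 111, 149)]
```

The brown board in the top view hides the shelf, so the shelf edge must lie farther out on the side-view line (x≥0.58); the wrist clears it. I bring the jigger over the far well in small steps.

Call:
{"api": "servo_tool", "payload": {"moves": "-0.01 0.001 0 0 0.035;-0.02 0.001 0 0 0.035;-0.03 0.001 0 0 0.035;-0.04 0.001 0 0 0.035;-0.047 0.001 0 0 0.035;-0.047 0.001 0 0 0.035;-0.047 0.001 0 0 0.035"}}

```text
time: 18.5
position: [0.5386, -0.0244, 0.0516]
tool_rot: [0.002, 1.0, -0.0, 0.0]
ft_force: [0.1, 0.0, -0.7]
grip_width: 0.0405
grip_force: 25.0
```

```bash
python3 - <<'E'
from fe import *
o=get_obs();print(o['position'],np.round(o['joint_torque'],2),o['ft_force'])
s=cams.camera('side');cv2.imwrite('pics/s10.png',s)
f=felt(s)
for X in((.539,-.0235,.025),(.539,-.0235,.011)):print(proj('side',X))
for v in range(212,232,3):print(v,[(a+180,b+180) for a,b in runs(f[v,180:300],3)])
E
```

```text
[ 0.53856958 -0.02443625  0.05157138] [-5.000e-02 -4.203e+01 -9.540e+00 -3.000e-02 -3.000e-02  0.000e+00] [ 0.11281035  0.03145568 -0.73823078]
[209.41750628 219.25814306]
[209.89151077 224.57860622]
212 [(213, 217)]
215 [(199, 202), (213, 217)]
218 [(201, 219), (254, 275)]
221 [(199, 221), (250, 278)]
224 [(198, 219), (249, 280)]
227 [(204, 212), (252, 277)]
230 [(259, 270)]
```

Call:
{"api": "servo_tool", "payload": {"moves": "0 0.0005 0.006 0 0.035;0 0.0005 0.012 0 0.035;0 0.0005 0.017 0 0.035;0 0.0005 0.021 0 0.035;0 0.0005 0.0235 0 0.035;0 0.0005 0.0235 0 0.035;0 0.0005 0.0235 0 0.035"}}

```text
time: 19.13
position: [0.5383, -0.0238, 0.0273]
tool_rot: [0.002, 1.0, 0.0, -0.0]
ft_force: [0.3, 0.2, -1.2]
grip_width: 0.0405
grip_force: 25.0
```

Call:
{"api": "servo_tool", "payload": {"moves": "0 0 0 0 0.075;0 0 0 0 0.075;0 0 0 0 0.075;0 0 0 0 0.075;0 0 0 0 0.075;0 0 0 0 0.075;0 0 0 0 0.075"}}

```text
time: 19.72
position: [0.5384, -0.0238, 0.0276]
tool_rot: [0.002, 1.0, -0.0, 0.0]
ft_force: [0.6, 0.3, -0.5]
grip_width: 0.073
grip_force: 0.0
```

Call:
{"api": "servo_tool", "payload": {"moves": "0.01 0 -0.004 0 0.075;0.03 0 -0.005 0 0.075;0.06 0 -0.005 0 0.075;0.09 0 -0.005 0 0.075;0.12 0 -0.02 0 0.075;0.13 0 -0.06 0 0.075;0.13 0 -0.1 0 0.075;0.13 -0.03 -0.1 0 0.087;0.13 -0.07 -0.1 0 0.087;0.13 -0.11 -0.1 0 0.087"}}

```text
time: 20.55
position: [0.4073, -0.1335, 0.1291]
tool_rot: [0.001, 1.0, -0.001, 0.001]
ft_force: [1.1, 0.1, -0.1]
grip_width: 0.0849
grip_force: 0.0
```

```bash
python3 - <<'E'
from fe import *
o=get_obs();print(o['position'],o['tool_rot'])
s=cams.camera('side');cv2.imwrite('pics/s11.png',s);print([proj('side',(.539,-.0235,h)) for h in(.011,.087)])
p=s[170:245,180:240].astype(int);
# jigger rim: bright low-sat pixels
b=(p.min(-1)>140)&(p.max(-1)-p.min(-1)<35);ys,xs=np.nonzero(b)
if len(xs):
  print(len(xs),xs.min()+180,xs.max()+180,ys.min()+170,ys.max()+170)
  r=ys<ys.min()+8;print('rim mid u',(xs[r].min()+xs[r].max())/2+180)
  print(ray('side',(xs[r].min()+xs[r].max())/2+180,ys.min()+170+4,.087))
E
```

```text
[ 0.40732719 -0.13351848  0.12907344] [ 7.40544933e-04  9.99999016e-01 -6.19954618e-04  1.01706836e-03]
[array([209.89151077, 224.57860622]), array([207.19693188, 194.33330667])]
570 196 218 189 244
rim mid u 206.5
[ 0.54085465 -0.02819933  0.087     ]
```

Call:
{"api": "servo_tool", "payload": {"moves": "-0.01 -0.04 0 0 0.087;-0.02 -0.08 0 0 0.087;-0.033 -0.12 0 0 0.087;-0.033 -0.16 0 0 0.087;-0.033 -0.2 0 0 0.087;-0.033 -0.24 0 0 0.087;-0.033 -0.265 0 0 0.087;-0.033 -0.27 0 0 0.087;-0.033 -0.27 0 0 0.087;-0.033 -0.27 0 0 0.087", "grip_force": 30}}

```text
time: 21.43
position: [0.4387, -0.4015, 0.1271]
tool_rot: [0.003, 1.0, 0.001, -0.001]
ft_force: [0.2, 1.5, -0.5]
grip_width: 0.0869
grip_force: 0.0
```

```bash
python3 - <<'E'
from h import *
o=get_obs();print(o['position'],o['tool_rot'],o['q'][5])
print('spoon',ray('top',393,162,.005))
for n in('top0','side0'):
    im=cv2.imread(f'pics/{n}.png')
    print()
im=cams.camera('wrist');cv2.imwrite('pics/w12.png',im)
print('expected beaker rim',proj('wrist',(.54,-.4074,.069)),'front',proj('wrist',(.5105,-.4074,.069)))
E
```

```text
[ 0.43869295 -0.40148749  0.12710317] [ 2.53985208e-03  9.99995464e-01  1.41361307e-03 -7.88728850e-04] -2.49516437661177
spoon [ 0.52928078 -0.51150971  0.005     ]


expected beaker rim [249.9462215  319.46932295] front [249.54373675 289.53824381]
```

Call:
{"api": "servo_tool", "payload": {"moves": "0 -0.007 0.03 0 0.087;0 -0.007 0.07 0 0.087;0 -0.007 0.1 0 0.087;0 -0.007 0.107 0 0.087;0 -0.007 0.107 0 0.087;-0.01 -0.007 0.107 0 0.087;-0.01 -0.007 0.107 0 0.087;-0.01 -0.007 0.107 0 0.087"}}

```text
time: 22.15
position: [0.4517, -0.4115, 0.023]
tool_rot: [0.002, 1.0, -0.002, 0.002]
ft_force: [-0.2, -0.4, -0.8]
grip_width: 0.0868
grip_force: 0.0
```

```bash
python3 - <<'E'
from h import *
o=get_obs();print(o['position'],o['tool_rot'],o['ft_force'])
im=cams.camera('wrist');s=cams.camera('side')
print('expected rim',proj('wrist',(.54,-.409,.069)),'front',proj('wrist',(.5105,-.409,.069)))
cv2.imwrite('pics/p13.png',np.hstack([cv2.resize(s[90:180,170:290],(400,300),interpolation=3),cv2.resize(im,(400,300))]))
E
```

```text
[ 0.45170355 -0.41150411  0.02295611] [ 0.00154921  0.99999553 -0.00202535  0.00156438] [-0.23421622 -0.42481236 -0.80680595]
expected rim [260.93295416 435.01178762] front [260.82796746 389.8366608 ]
```

View pics/p13.png

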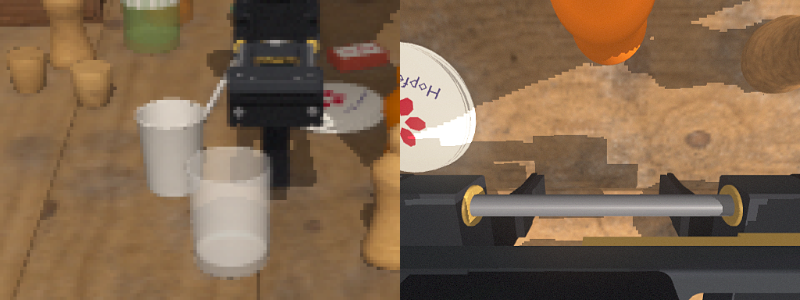

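Call:
{"api": "servo_tool", "payload": {"moves": "-0.02 0.001 0.001 0 0.087;-0.035 0.001 0.001 0 0.087;-0.05 0.001 0.001 0 0.087;-0.065 0.001 0.001 0 0.087;-0.08 0.001 0.001 0 0.087;-0.089 0.001 0.001 0 0.087;-0.089 0.001 0.001 0 0.087;-0.089 0.001 0.001 0 0.087"}}

```text
time: 22.92
position: [0.5385, -0.4097, 0.02]
tool_rot: [0.002, 1.0, -0.0, -0.0]
ft_force: [-0.5, -0.8, 0.0]
grip_width: 0.0869
grip_force: 0.0
```

Call:
{"api": "servo_tool", "payload": {"moves": "0 0 0 0 0.045;0 0 0 0 0.045;0 0 0 0 0.045;0 0 0 0 0.045;0 0 0 0 0.045;0 0 0 0 0.045;0 0 0 0 0.045;0 0 0 0 0.045;0 0 0 0 0.045"}}

```text
time: 23.67
position: [0.5385, -0.4096, 0.0196]
tool_rot: [0.002, 1.0, 0.0, -0.0]
ft_force: [0.1, 0.5, 0.5]
grip_width: 0.0571
grip_force: 29.9
```

Call:
{"api": "servo_tool", "payload": {"moves": "0 0 -0.008 0 0.045;0 0 -0.015 0 0.045;0.015 0 -0.018 0 0.045;0.045 0 -0.018 0 0.045;0.08 0 -0.02 0 0.045;0.11 0 -0.04 0 0.045;0.115 0 -0.075 0 0.045;0.115 0 -0.11 0 0.045;0.115 0 -0.12 0 0.045;0.115 0 -0.12 0 0.045"}}

```text
time: 24.5
position: [0.4253, -0.4119, 0.1439]
tool_rot: [0.002, 1.0, -0.004, 0.003]
ft_force: [0.2, -1.1, -1.6]
grip_width: 0.0569
grip_force: 30.0
```

Call:
{"api": "servo_tool", "payload": {"moves": "0 0.03 0 0 0.045;0 0.07 0 0 0.045;0 0.11 0 0 0.045;0 0.15 0 0 0.045;0 0.19 0 0 0.045;0 0.23 0 0 0.045;0 0.27 0 0 0.045;0 0.31 0 0 0.045;0 0.35 0 0 0.045;0 0.38 0 0 0.045"}}

```text
time: 25.33
position: [0.4235, -0.0259, 0.1385]
tool_rot: [0.002, 1.0, 0.001, -0.002]
ft_force: [-0.8, 0.3, -0.9]
grip_width: 0.0566
grip_force: 30.0
```

Call:
{"api": "servo_tool", "payload": {"moves": "0 0.002 0.03 0 0.045;0 0.004 0.06 0 0.045;0 0.004 0.08 0 0.045;0 0.004 0.08 0 0.045;0 0.004 0.08 0 0.045"}}

```text
time: 25.75
position: [0.4241, -0.0246, 0.0583]
tool_rot: [0.002, 1.0, 0.001, -0.002]
ft_force: [-0.3, -0.8, -1.4]
grip_width: 0.0568
grip_force: 30.0
```

```bash
python3 - <<'E'
from fe import *
o=get_obs();print(o['position'],o['ft_force'])
s=cams.camera('side');p=s[170:245,225:320].astype(int);b=(p.min(-1)>120)&(abs(p.max(-1)-p.min(-1))<30)
for v in range(170,240,5):print(v,[(a+225,c+225) for a,c in runs(b[v-170],5)],end=' ')
z=o['position'][2]-.0196
print(z,proj('side',(.4255,-.021,z)),proj('side',(.4255,-.021,z+.069)),proj('side',(.4255,-.021,.025)))
E
```

```text
[ 0.42414226 -0.02458597  0.0582843 ] [-0.32439866 -0.75706737 -1.40647309]
170 [(233, 245)] 175 [] 180 [] 185 [] 190 [] 195 [] 200 [] 205 [] 210 [] 215 [] 220 [] 225 [(253, 270)] 230 [] 235 [(295, 303)] 0.03868430149598176 [264.68894525 214.50684655] [265.12831747 185.97944411] [264.60705944 219.82349928]
```

Call:
{"api": "servo_tool", "payload": {"moves": "0 0.003 0.005 0 0.045;0 0.003 0.01 0 0.045;0 0.003 0.015 0 0.045;0 0.003 0.02 0 0.045;0 0.003 0.024 0 0.045;0 0.003 0.026 0 0.045;0 0.003 0.027 0 0.045;0 0.003 0.027 0 0.045"}}

```text
time: 26.47
position: [0.4253, -0.0223, 0.0324]
tool_rot: [0.002, 1.0, 0.0, -0.0]
ft_force: [-0.1, -0.9, -1.3]
grip_width: 0.057
grip_force: 30.0
```

Call:
{"api": "servo_tool", "payload": {"moves": "0 0 0.0015 0 0.045;0 0 0.0015 0 0.045;0 0 0.0015 0 0.07;0 0 0.0015 0 0.087;0 0 0.0015 0 0.087;0 0 0.0015 0 0.087;0 0 0.0015 0 0.087;0 0 0.0015 0 0.087;0 0 0.0015 0 0.087;0 0 0.0015 0 0.087"}}

```text
time: 27.3
position: [0.4254, -0.0223, 0.0311]
tool_rot: [0.002, 1.0, -0.0, 0.0]
ft_force: [0.0, 1.3, 0.3]
grip_width: 0.0864
grip_force: 0.0
```

Call:
{"api": "servo_tool", "payload": {"moves": "0 0 -0.015 0 0.087;0 0 -0.04 0 0.087;0 0 -0.07 0 0.087;0 0 -0.1 0 0.087;0 0 -0.13 0 0.087;0 -0.04 -0.15 0 0.087;0 -0.08 -0.16 0 0.087;0 -0.12 -0.16 0 0.087;0 -0.15 -0.16 0 0.087;0 -0.15 -0.16 0 0.087"}}

```text
time: 28.13
position: [0.4266, -0.1786, 0.1921]
tool_rot: [0.005, 1.0, -0.003, 0.002]
ft_force: [-0.6, 0.2, 0.7]
grip_width: 0.0869
grip_force: 0.0
```

```bash
python3 - <<'E'
from fe import *
o=get_obs();print(o['time'],o['position'])
s=cams.camera('side');cv2.imwrite('pics/s14.png',s);a=cv2.imread('pics/side0.png')
# compare expected silhouettes with changed pixels against the empty tray
d=(np.abs(s.astype(int)-a.astype(int)).max(-1)>30)
for nm,c,h,r in(('jigger',(.539,-.0235),.087,.019),('beaker',(.4255,-.0215),.080,.0295)):
    print(nm,'rim expect u',proj('side',(c[0]+r,c[1],h)).round(1),proj('side',(c[0]-r,c[1],h)).round(1),'front/back v',proj('side',(*c[:1],c[1]+r,h)).round(1),proj('side',(*c[:1],c[1]-r,h)).round(1))
for v in range(176,236,3):print(v,[(p+185,q+185) for p,q in runs(d[v,185:300],4)])
E
```

```text
28.1333 [ 0.42657074 -0.178586    0.19205161]
jigger rim expect u [197.5 194.4] [216.9 194.3] front/back v [206.2 199.9] [208.2 189. ]
beaker rim expect u [250.  197.7] [279.9 197.6] front/back v [265.3 206.4] [264.6 189.4]
176 [(220, 224), (265, 280)]
179 [(220, 224), (268, 277)]
182 [(270, 278)]
185 [(271, 278)]
188 [(272, 279)]
191 [(199, 215), (255, 280)]
194 [(197, 238), (251, 273), (276, 280)]
197 [(198, 219), (227, 233), (249, 278)]
200 [(199, 214), (218, 222), (229, 238), (249, 278)]
203 [(200, 213), (251, 277)]
206 [(201, 217), (251, 277)]
209 [(202, 216), (250, 276)]
212 [(203, 215), (251, 276)]
215 [(202, 215), (252, 275)]
218 [(201, 216), (256, 272)]
221 [(200, 217), (256, 272)]
224 [(200, 218), (257, 272)]
227 [(202, 214), (256, 271)]
230 [(258, 270)]
233 []
```

Call:
{"api": "servo_tool", "payload": {"moves": "0 0 0 0 0.087;0 0 0 0 0.087;0 0 0 0 0.087;0 0 0 0 0.087"}}

```text
time: 28.52
position: [0.4244, -0.1708, 0.1909]
tool_rot: [0.001, 1.0, 0.0, -0.0]
ft_force: [-0.3, 1.3, 0.1]
grip_width: 0.0872
grip_force: 0.0
```

```bash
python3 -c "
from rig import job
print(job.hand_in())"
```

```text
the job is handed in; nothing more can be done
None
```

I packed the corkscrew, opener, jigger and beaker in that order and handed the job in at about 28.5 s; the camera checks show all four in their places, I never reached for the pepper mill, tumbler or orange look-alike (though I did not check their positions at the end), and the hand-in returned no verdict.

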